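# Check the warming plate with the surface probe

### The arm

A 7-joint arm with a two-finger parallel gripper is mounted at the origin on the work surface. World frame = base frame: x ahead of the robot, y to its left, z up, the work surface at z = 0. Lengths are in m, angles in rad, forces in N, time in s.
With the tool pointing down it reaches from about 0.4 to 0.85 m from the base axis. Payload 10.4 kg.
Tool frame: the origin (TCP) lies between the finger pads; the fingertips stand 11 mm ahead of it and the grasp point (between the pads) lies 8 mm behind it; x points along the fingers, y is the direction in which the jaws open and shut, and the axes are right-handed (so a half turn about x gives the same grasp; the last joint's range is limited). The gripper opens to 87 mm and grips with 3 to 60 N. Pads are 19 mm wide; open, the fingers measure 117 mm over their backs; the gripper's body (75 mm by 190 mm) begins 51 mm behind the grasp point.
Start: joints at [-1.139, 0.332, -0.065, 1.46, 0.022, 1.35, -0.088], TCP at [0.275, 0.561, 0.234] pointing down, gripper open.
Joint ranges: [-2.6, 2.6], [-0.5, 2.12], [-1.47, 1.34], [0.16, 2.42], [-1.27, 4.41], [0.06, 2.06], [-2.6, 2.6]. Speed limits (rad/s): [2.22, 2.22, 2.79, 2.79, 3.14, 3.14, 3.14].

### API

Orientations are given as a unit quaternion [x, y, z, w].
In Python, from bench import r, cams, ticket gives the robot as it stands. The module is installed in compiled form; this text tells all that it offers.
- The arm moves only by the tool drive_tool, never from a script. Its argument "moves" is text: rows parted by semicolons, each of 5 numbers parted by spaces: the shift along the world's x, y, z in m, then the turn about the world's z in degrees, then the closure, from 0 (fully open) to 1 (shut). In form: x y z twist grip; .... A call has 1 to 20 rows; each row shifts and turns the commanded pose from where the row before left it; what a row does not reach is not made up. A row lasts 1/8 s, in which the tool goes at most 62.5 mm and 10.7 degrees, less where a joint would pass 70% of its speed; a pose out of reach is approached as far as the arm can. A call is refused whole if a number of a shift passes 0.0625 or a number of a turn 10.7, either way. A call with a gripper value outside its range is refused whole. The fingers move at their own pace and stop on an object; "newtons" is the grip in N (left out, the last holds). Time passes only in rows, so rows that do not move let the fingers close. It gives the time, the measured TCP pose, the force and the opening at its end, in the units of the state.
- r.read_state(): the state, without advancing time (a new reading comes with each control period).
- cams.camera(name): name is "side" or "top" or "wrist"; returns a dict with "color" (400x640x3 uint8, red, green, blue), "fx", "fy", "cx", "cy" (pixels), "extrinsics" (4x4, takes a point from camera to world coordinates). Camera axes: x right, y down, z forward; pixel columns grow to the right and rows downward; lengths in m; the calibration is good to about 2 mm. The wrist camera is an equidistant fisheye: a pixel r from the principal point sees the ray r / f radians off the axis. A picture is of the moment at which its call begins. There is no depth.
- ticket.close_job(): hands the job in, once; it reports no verdict.
The state is a dict: "time": time; "joint_positions": joint angles; "joint_vel": joint speeds; "joint_torque": joint torques, N m; "ee_pos": TCP position; "eef_rot": TCP orientation; "ft_force": force on the tool from outside, world axes, zero at the start; "torque": the same for the moment, N m; "width": finger opening in m.
Only numpy, scipy, OpenCV 4.12 (cv2) and the standard library are available. Lean on these libraries where they do the work, as an engineer would, in place of code of your own. Each camera call takes 0.05 s, during which the arm holds its last target.

### The job

Lift the square-handled surface probe out of its pocket in the tool block and set its sprung foot straight down on the spot outlined by a ring on the sloping warming plate, with the probe square to the sloping face and the foot pressed in gently, about halfway of its spring travel. Do not touch the probe to the plate anywhere else, never push the foot in hard, and leave all other things where they are. Finish while holding the probe there, still gripped, pressed and still.

Things in the scene. Friction and masses are not known exactly. Their poses are not given: they have to be found in the camera images.
- probe: surface probe upright in a pocket of the block: black handle 26 x 26 mm, 90 mm tall, sides along its x and y; below it a 10 mm steel stem 40 mm long, then a sprung copper foot. About 0.13 kg. Origin: centre of the handle's underside, 65 mm above the table at the start; z up. Released foot's underside is 61 mm below the origin. Upper 60 mm of handle is free to grip; lift 95 mm straight up to clear
- foot (a point): centre of the underside of the probe's copper foot (12 mm round disc, 5 mm thick); z points up along the probe
- tip (a joint): how far the foot is pressed in against its spring: 0 released, 0.014 m fully in; the spring gives about 0.9 N at 0, 3 N at halfway (0.007 m), 5 N fully in (300 N/m); beyond that it is rigid
- block: white tool block, fixed, 80 (x) x 190 (y) x 95 (z) mm; two square pockets 30 mm wide, 30 mm deep, 50 mm either side of the middle along y, each with a narrower hole below for the stem; 1.5 to 2 mm play round the handle. Origin: centre of the underside. It stands left or right of the robot's middle, turned; the probe is in either pocket
- plate: warming plate, fixed: aluminium face 190 mm (up the slope) x 250 mm (y), 41 mm high at the low edge (6 mm lip), 99 mm at the high edge. It slopes 18 degrees (0.314 rad), rising along the plate's x (faces the robot); normal (-0.309, 0, 0.951) in the plate's axes. Origin: centre of underside, 70 mm below mid-face. Black outlines ring, square, cross, in any order, 65 mm apart along y at mid-slope
- spot (a point): centre of the ring outline (30 mm across, thin line) on the plate's face, 70 mm above the table; its z axis is the outward normal of the face
- needle: needle thermometer standing in the block's other pocket: round 26 mm black handle with a 42 mm round dial head on top, its top 162 mm above the table, 97 mm above its origin (centre of the handle's underside); not the tool for this job, leave it
- steel_bowl: bright steel bowl, 130 mm across, 50 mm high, bystander; origin centre of underside
- stone_bowl: dark bowl, 140 mm across, 65 mm high, bystander; origin centre of underside
- jar: closed jar, 64 mm across, 100 mm high, bystander; origin centre of underside
- spoon: steel spoon, 190 mm long, lying along its x axis between the block and the plate, bystander
- cup: steel cup, 70 mm across, 75 mm high, bystander; origin centre of underside
- wood_tray: small open wooden tray, 120 x 90 x 50 mm, bystander; origin centre of underside
Things that resemble listed ones, but are neither listed nor needed, are in the scene too. What is shaped like the probe but yellow is not meant. There is more than one size of the block; the job needs the largest.

How it is judged:
By the outcome, as a careful person would: the job done as asked, in the order asked, and still so for the second after the job is handed in, while the arm keeps its last pose, push and grip.
It also fails if it takes over 38 s, if anything falls off the work surface, if the arm or the gripper's body presses on something with over 40 N, if the wrist force passes 120 N, or if a joint passes its speed limit or range.

## Working session

There is one attempt and no reset: what is moved stays moved. The work goes in short steps, Python scripts to look and compute and a tool call to move; the robot and the scene stay as the last step left them, time stands still between calls to the robot, and variables do not carry over. Pictures are saved under pics/ and viewed, and the job is handed in when it is done.

Besides the shell and the picture viewer there is one more tool, called after "Emit:" in YAML: its name, and indented under it one key for each argument. drive_tool: Moves the arm, as the interface text tells. Its arguments: {"type":"object","properties":{"moves":{"type":"string"},"newtons":{"type":"number"}},"required":["moves"]}

```bash
ls; mkdir -p pics; python3 - <<'E'
from bench import r,cams,ticket
import cv2
s=r.read_state(); print(s)
for n in ["side","top","wrist"]:
    c=cams.camera(n); cv2.imwrite(f"pics/{n}0.png",c["color"][:,:,::-1]); print(n,c["fx"],c["fy"],c["cx"],c["cy"],c["extrinsics"])
E
```

```text
pics
{'time': 0.0, 'joint_positions': array([-1.13860103,  0.33282644, -0.06470688,  1.46095345,  0.02159789,
        1.34990105, -0.08849931]), 'joint_vel': array([-0.0001258 , -0.00089183, -0.00054752, -0.00097006,  0.00014638,
        0.00038303,  0.00032769]), 'joint_torque': array([-1.01581420e-03, -6.23265338e+01,  2.39437725e-02, -3.89899278e+01,
       -6.15045056e-02,  3.98312195e-02,  1.03131570e-04]), 'ee_pos': array([0.27438391, 0.56112972, 0.23277652]), 'eef_rot': array([ 0.15891832,  0.68899488, -0.15988678,  0.68881583]), 'ft_force': array([ 0.28394123, -0.31693182,  0.18973531]), 'torque': array([ 0.04963539, -0.02916187, -0.01605316]), 'width': 0.08698530045374421}
side 466.8072339604141 466.8072339604141 320.63287946393655 205.26567031722107 [[ 0.99703677 -0.04419068  0.06296709  0.36661452]
 [-0.07562002 -0.71323497  0.6968339  -1.03025593]
 [ 0.01411677 -0.6995306  -0.7144632   1.12208779]
 [ 0.          0.          0.          1.        ]]
top 493.08607267115866 493.08607267115866 323.1388616510815 197.77459269397292 [[ 0.00700088 -0.98374595  0.17942938  0.23135737]
 [-0.99996191 -0.00782228 -0.00387077  0.01279647]
 [ 0.0052114  -0.17939544 -0.98376324  1.42897554]
 [ 0.          0.          0.          1.        ]]
wrist 309.70691628693146 309.70691628693146 320.62308144304416 199.12637327022654 [[ 4.39107945e-01  8.60860474e-01  2.57105926e-01  2.03875483e-01]
 [ 8.98434283e-01 -4.20671045e-01 -1.25903580e-01  5.96872030e-01]
 [-2.28396707e-04  2.86278040e-01 -9.58146561e-01  3.83583458e-01]
 [ 0.00000000e+00  0.00000000e+00  0.00000000e+00  1.00000000e+00]]
```

View pics/top0.png

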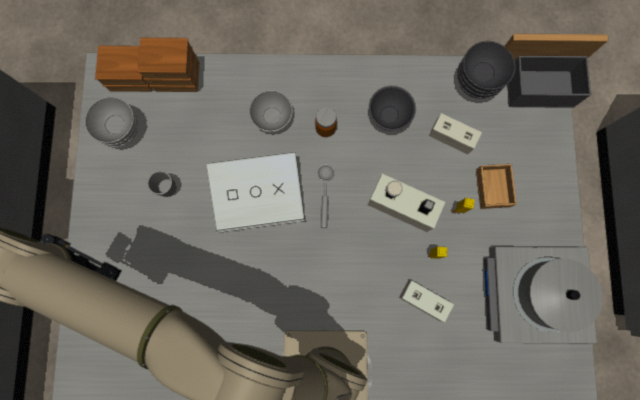

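View pics/side0.png

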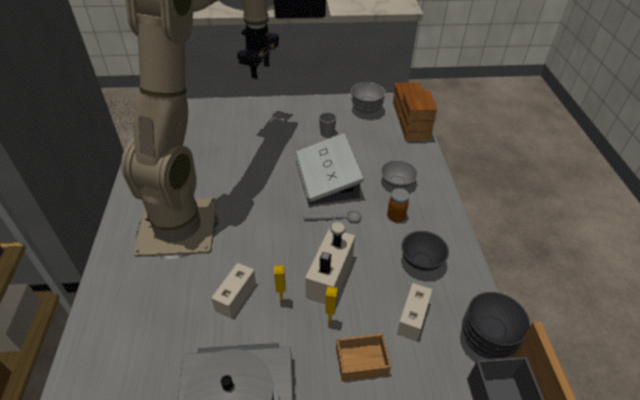

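View pics/wrist0.png

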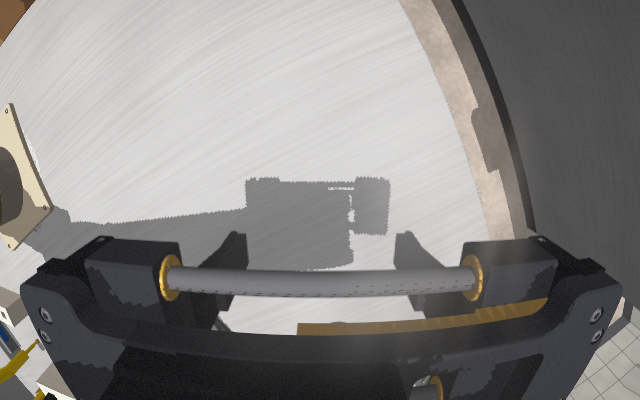

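```bash
cat > h.py <<'E'
import numpy as np, cv2
from scipy.spatial.transform import Rotation as R
def ray(c,u,v,fish=False):
    E=np.array(c["extrinsics"]); x=(u-c["cx"])/c["fx"]; y=(v-c["cy"])/c["fy"]
    if fish:
        t=np.hypot(x,y); d=np.array([np.sin(t)*x/t,np.sin(t)*y/t,np.cos(t)]) if t>1e-9 else np.array([0,0,1.])
    else: d=np.array([x,y,1.])
    return E[:3,3],E[:3,:3]@d
def onz(c,u,v,z,fish=False):
    o,d=ray(c,u,v,fish); return o+d*(z-o[2])/d[2]
def proj(c,p,fish=False):
    E=np.array(c["extrinsics"]); q=E[:3,:3].T@(np.asarray(p,float)-E[:3,3])
    if fish:
        rr=np.hypot(q[0],q[1]); t=np.arctan2(rr,q[2]); return np.array([c["cx"]+c["fx"]*t*q[0]/rr,c["cy"]+c["fy"]*t*q[1]/rr])
    return np.array([c["cx"]+c["fx"]*q[0]/q[2],c["cy"]+c["fy"]*q[1]/q[2]])
def crop(c,u0,v0,u1,v1,k,name):
    im=cv2.resize(c["color"][v0:v1,u0:u1,::-1],None,fx=k,fy=k,interpolation=cv2.INTER_CUBIC)
    cv2.imwrite(name,im)
E
python3 - <<'E'
from bench import r,cams
from h import *
s=r.read_state(); print(R.from_quat(s["eef_rot"]).as_matrix())
t=cams.camera("top"); d=cams.camera("side")
crop(t,360,160,500,250,5.5,"pics/blk.png"); crop(t,195,140,345,240,5.3,"pics/plt.png"); crop(d,255,210,385,310,6,"pics/sblk.png"); crop(d,285,130,375,210,7,"pics/splt.png")
E
```

```text
[[-4.23231035e-04  4.39266416e-01  8.98356742e-01]
 [-9.41895701e-04  8.98356249e-01 -4.39266618e-01]
 [-9.99999467e-01 -1.03206962e-03  3.35309037e-05]]
```

View pics/blk.png

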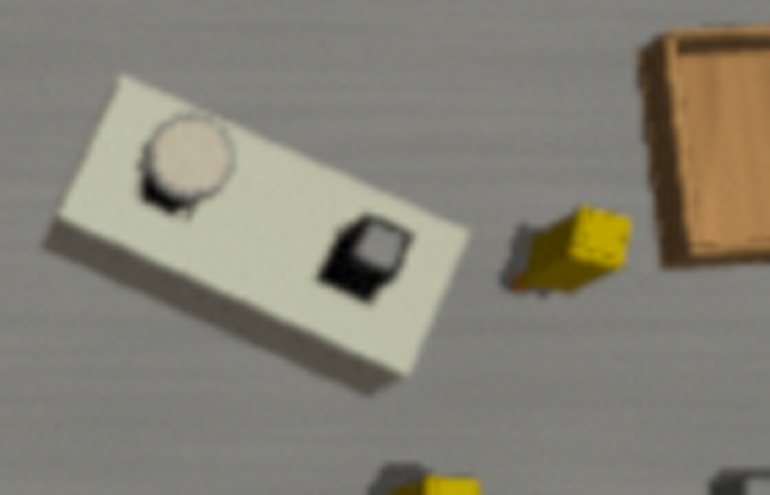

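View pics/plt.png

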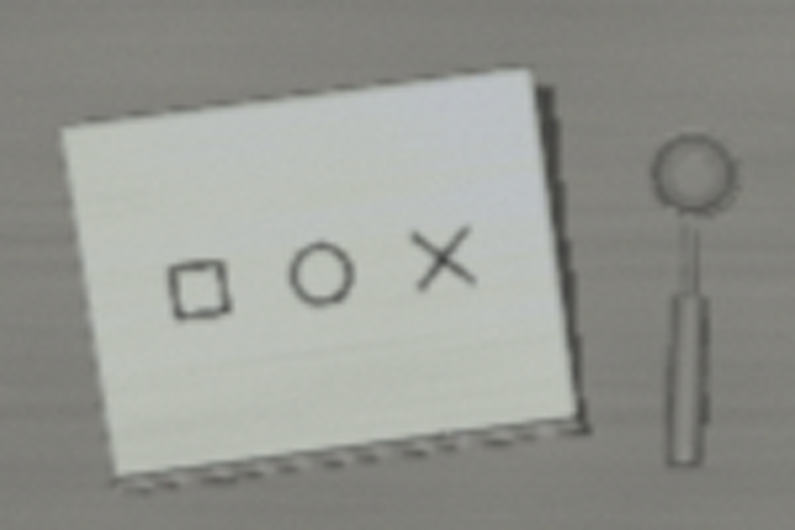

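View pics/sblk.png

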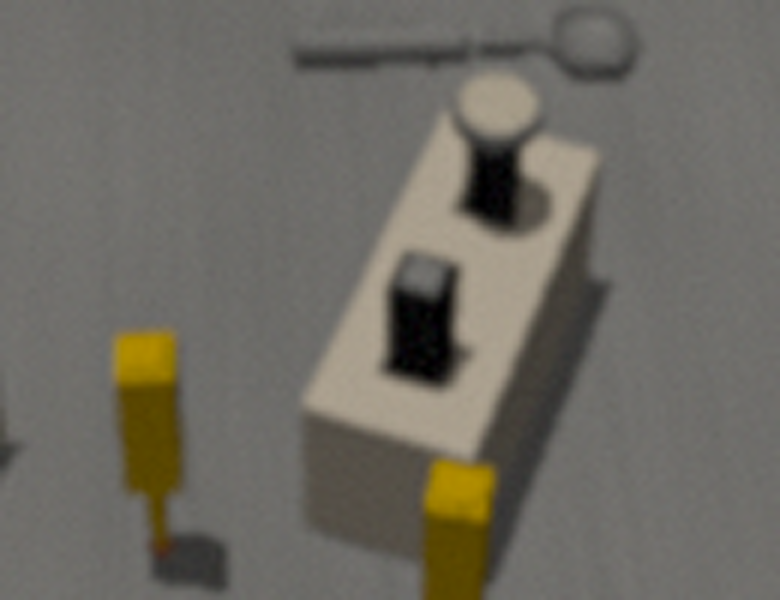

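View pics/splt.png

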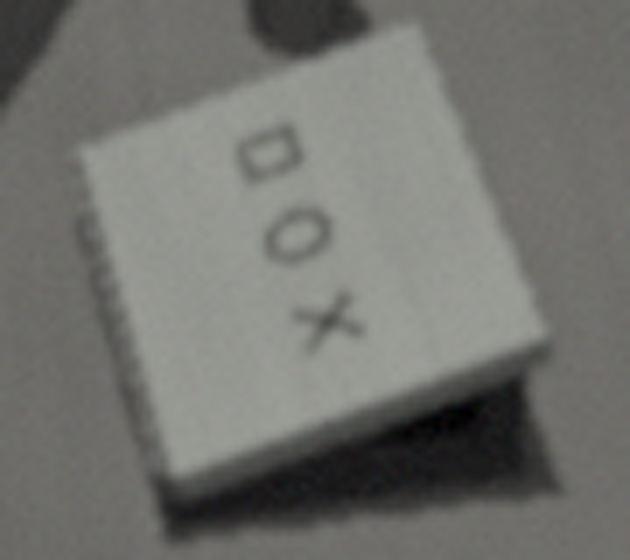

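```bash
cat > m.py <<'E'
from bench import r,cams
from h import *
t=cams.camera("top"); d=cams.camera("side")
P=lambda c,x,y,u0,v0,k,z: onz(c,u0+(x+.5)/k-.5,v0+(y+.5)/k-.5,z)
B=[P(t,x,y,360,160,5.5,.095) for x,y in [(122,75),(60,213),(408,376),(468,232)]]
B=np.array(B); print("block",B.round(4)); print("sides",[np.linalg.norm(B[i]-B[(i+1)%4]).round(4) for i in range(4)],"ctr",B.mean(0))
e=(B[0]-B[3])+(B[1]-B[2]); print("block y dir deg",np.degrees(np.arctan2(e[1],e[0])))
e/=np.linalg.norm(e); print("pocket pred",B.mean(0)-.05*e)
print("probe top",P(t,385,242,360,160,5.5,.155),"needle top",P(t,193,157,360,160,5.5,.162))
B=np.array([P(d,x,y,255,210,6,.095) for x,y in [(447,108),(305,402),(470,458),(600,152)]]);print("side: block ctr",B.mean(0),[np.linalg.norm(B[i]-B[(i+1)%4]).round(4) for i in range(4)]);e=(B[0]-B[1])+(B[3]-B[2]);print(np.degrees(np.arctan2(e[1],e[0])))
print("side probe top",P(d,426,275,255,210,6,.155))
H=.0993;L=.0407
C=np.array([P(t,63,128,195,140,5.3,H),P(t,530,68,195,140,5.3,H),P(t,580,415,195,140,5.3,L),P(t,115,478,195,140,5.3,L)])
print("plate",C.round(4),[np.linalg.norm(C[i]-C[(i+1)%4]).round(4) for i in range(4)],"mid",C.mean(0))
e=(C[0]-C[1])+(C[3]-C[2]); print("plate y dir",np.degrees(np.arctan2(e[1],e[0])))
e=(C[0]-C[3])+(C[1]-C[2]); print("plate x dir",np.degrees(np.arctan2(e[1],e[0])))
print("ring top",P(t,322,274,195,140,5.3,.07),"sq",P(t,201,290,195,140,5.3,.07),"x",P(t,443,259,195,140,5.3,.07))
print("ring side",P(d,299,236,285,130,7,.07),"sq",P(d,269,153,285,130,7,.07),"x",P(d,330,323,285,130,7,.07))
C=np.array([P(d,418,28,285,130,7,H),P(d,548,335,285,130,7,H),P(d,172,480,285,130,7,L),P(d,82,150,285,130,7,L)])
print("plate side",C.round(4),C.mean(0),[np.linalg.norm(C[i]-C[(i+1)%4]).round(4) for i in range(4)])
e=(C[0]-C[1])+(C[3]-C[2]); print("plate y dir",np.degrees(np.arctan2(e[1],e[0])))
for n,x,y in [("Y1",603,240),("Y2",450,490)]: print(n,P(t,x,y,360,160,5.5,.151))
E
python3 m.py
```

```text
block [[ 0.5452 -0.1548  0.095 ]
 [ 0.4742 -0.1227  0.095 ]
 [ 0.3935 -0.2943  0.095 ]
 [ 0.4661 -0.3267  0.095 ]]
sides [np.float64(0.078), np.float64(0.1895), np.float64(0.0795), np.float64(0.1892)] ctr [ 0.46977475 -0.22462916  0.095     ]
block y dir deg 65.05522404516452
pocket pred [ 0.44868752 -0.26996489  0.095     ]
probe top [ 0.45042818 -0.27161573  0.155     ] needle top [ 0.48963422 -0.17968097  0.162     ]
side: block ctr [ 0.47115868 -0.22399801  0.095     ] [np.float64(0.188), np.float64(0.0787), np.float64(0.1898), np.float64(0.0787)]
65.2444367989795
side probe top [ 0.45088516 -0.27149049  0.155     ]
plate [[0.5672 0.3317 0.0993]
 [0.6017 0.088  0.0993]
 [0.426  0.0612 0.0407]
 [0.3902 0.3086 0.0407]] [np.float64(0.2461), np.float64(0.1871), np.float64(0.2499), np.float64(0.1878)] mid [0.49630369 0.19736208 0.07      ]
plate y dir 98.14909490341294
plate x dir 8.05880776404157
ring top [0.49619931 0.19780948 0.07      ] sq [0.48706805 0.26146841 0.07      ] x [0.5048148  0.13396401 0.07      ]
ring side [0.49769189 0.197156   0.07      ] sq [0.48800691 0.26254937 0.07      ] x [0.50708205 0.13232096 0.07      ]
plate side [[0.5695 0.3236 0.0993]
 [0.6039 0.0855 0.0993]
 [0.4267 0.0595 0.0407]
 [0.3941 0.3067 0.0407]] [0.49854056 0.19382075 0.07      ] [np.float64(0.2405), np.float64(0.1885), np.float64(0.2494), np.float64(0.1857)]
plate y dir 97.85977862640198
Y1 [ 0.45291186 -0.37703503  0.151     ]
Y2 [ 0.3329084  -0.29937936  0.151     ]
```

Emit:
drive_tool:
  moves: "0.022 -0.052 0.002 0.4 0; 0.022 -0.052 0.002 0.4 0; 0.022 -0.052 0.002 0.4 0; 0.022 -0.052 0 0 0; 0.022 -0.052 0 0 0; 0.022 -0.052 0 0 0; 0.022 -0.052 0 0 0; 0.022 -0.052 0 0 0; 0 -0.052 0 0 0; 0 -0.052 0 0 0; 0 -0.052 0 0 0; 0 -0.052 0 0 0; 0 -0.052 0 0 0; 0 -0.052 0 0 0; 0 -0.052 0 0 0; 0 -0.052 0 0 0; 0 0 0 0 0"
  newtons: 20

```text
time: 2.48
ee_pos: [0.4492, -0.2746, 0.2397]
eef_rot: [0.154, 0.69, -0.155, 0.69]
ft_force: [0.6, 0.7, -1.1]
width: 0.0873
```

```bash
cat > st.py <<'E'
import sys
from bench import r,cams
from h import *
s=r.read_state(); M=R.from_quat(s["eef_rot"]).as_matrix()
print("t",s["time"],"p",s["ee_pos"].round(4),"yaw y",np.degrees(np.arctan2(M[1,1],M[0,1])).round(2),"x",M[:,0].round(4),"F",s["ft_force"].round(2),"w",round(s["width"],4),"q",s["joint_positions"].round(3))
for n in sys.argv[2:]:
    c=cams.camera(n); cv2.imwrite(f"pics/{n}_{sys.argv[1]}.png",c["color"][:,:,::-1]); np.save(f"pics/{n}_{sys.argv[1]}.npy",c,allow_pickle=True)
E
python3 st.py 1 wrist top side
```

```text
t 2.475 p [ 0.4492 -0.2746  0.2397] yaw y 64.78 x [-4.e-04 -2.e-03 -1.e+00] F [ 0.58  0.68 -1.11] w 0.0873 q [-0.237  0.115  0.76   1.746 -0.08   1.312  1.672]
```

View pics/wrist_1.png

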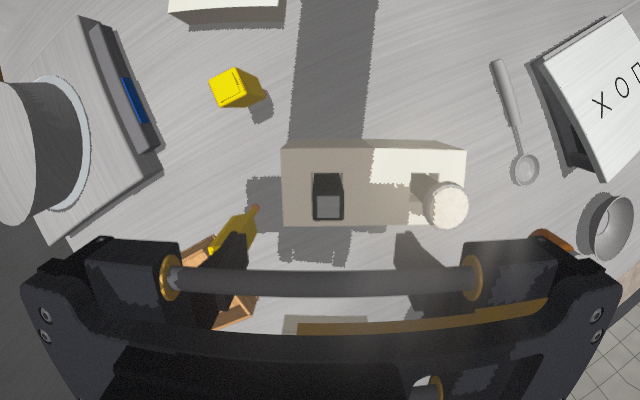

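View pics/side_1.png

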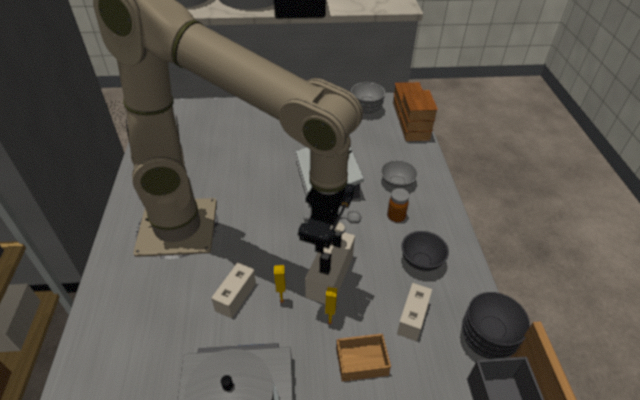

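```bash
python3 - <<'E'
from h import *
c=np.load("pics/wrist_1.npy",allow_pickle=True).item()
crop(c,270,130,380,240,6,"pics/wc1.png")
E
```

```text
(no output)
```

View pics/wc1.png

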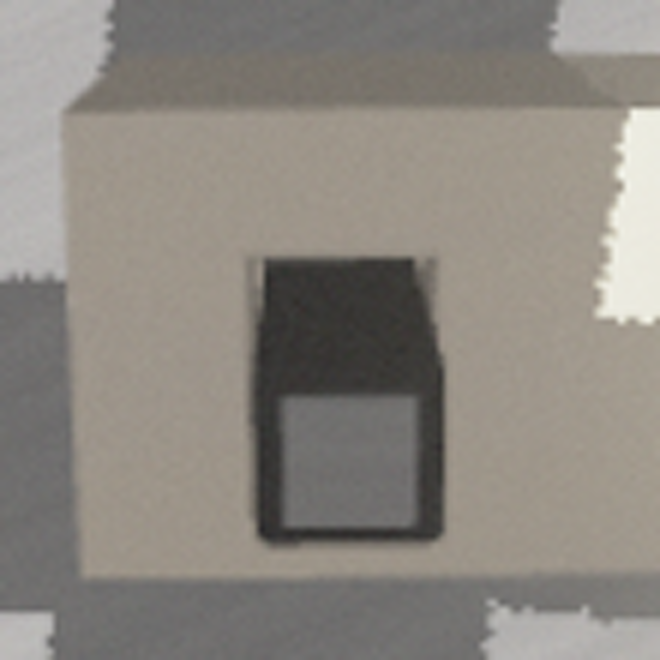

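```bash
python3 - <<'E'
from h import *
c=np.load("pics/wrist_1.npy",allow_pickle=True).item()
P=lambda x,y,z: onz(c,270+(x+.5)/6-.5,130+(y+.5)/6-.5,z,True)
print("probe",P(348,461,.155)); 
a,b=P(284,527,.155),P(416,527,.155); e=b-a; print(np.degrees(np.arctan2(e[1],e[0])),np.linalg.norm(e))
a,b=P(66,112,.095),P(82,578,.095); e=b-a;print(a,b,np.degrees(np.arctan2(e[1],e[0])),np.linalg.norm(e))
print(P(248,257,.095),P(438,257,.095))
E
```

```text
probe [ 0.4497025  -0.26755264  0.155     ]
64.7568189302648 0.017808458378334713
[ 0.39540031 -0.29079932  0.095     ] [ 0.46773135 -0.32479588  0.095     ] -25.174155647557654 0.07992212248964713
[ 0.42948003 -0.27468573  0.095     ] [ 0.44257971 -0.24675671  0.095     ]
```

Emit:
drive_tool:
  moves: "0.001 0.0055 0 0 0; 0 0 -0.035 0 0; 0 0 -0.035 0 0; 0 0 -0.03 0 0; 0 0 -0.0157 0 0; 0 0 0 0 0"
  newtons: 20

```text
time: 3.38
ee_pos: [0.4514, -0.2642, 0.1235]
eef_rot: [0.152, 0.691, -0.152, 0.69]
ft_force: [0.4, -0.5, 0.7]
width: 0.0875
```

```bash
python3 st.py 2 wrist side;python3 - <<'E'
from h import *
c=np.load("pics/side_2.npy",allow_pickle=True).item()
crop(c,265,170,385,310,4,"pics/sc2.png")
E
```

```text
t 3.375 p [ 0.4514 -0.2642  0.1235] yaw y 65.2 x [-1.2e-03  6.0e-04 -1.0e+00] F [ 0.43 -0.46  0.71] w 0.0875 q [-0.205  0.239  0.734  1.895 -0.181  1.076  1.74 ]
```

View pics/wrist_2.png

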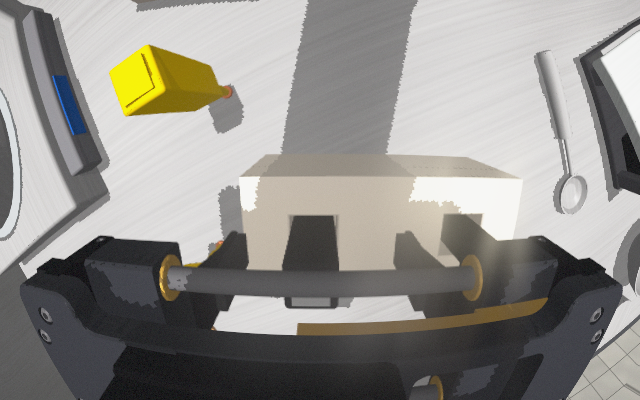

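View pics/sc2.png

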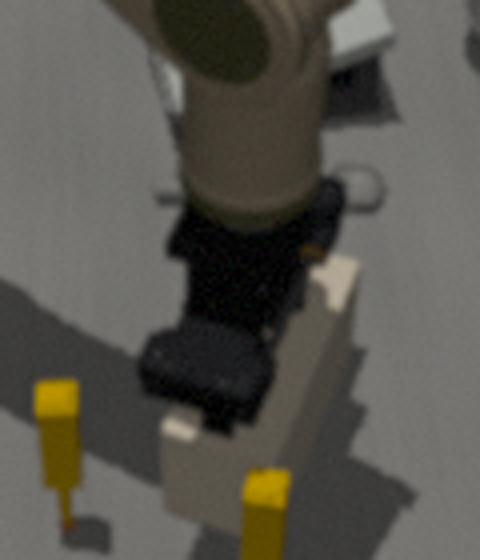

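Emit:
drive_tool:
  moves: "-0.0015 -0.0035 0 0 0; 0 0 0 0 0; 0 0 0 0 0.5; 0 0 0 0 0.7; 0 0 0 0 0.8; 0 0 0 0 0.8; 0 0 0 0 0.8; 0 0 0 0 0.8"
  newtons: 20

```text
time: 4.47
ee_pos: [0.45, -0.2685, 0.1238]
eef_rot: [0.152, 0.691, -0.152, 0.691]
ft_force: [0.6, 0.0, -0.4]
width: 0.035
```

```bash
python3 st.py 3 wrist
```

```text
t 4.475 p [ 0.45   -0.2685  0.1238] yaw y 65.14 x [-1.e-04  1.e-04 -1.e+00] F [ 0.57  0.03 -0.39] w 0.035 q [-0.198  0.241  0.737  1.894 -0.183  1.076  1.749]
```

View pics/wrist_3.png

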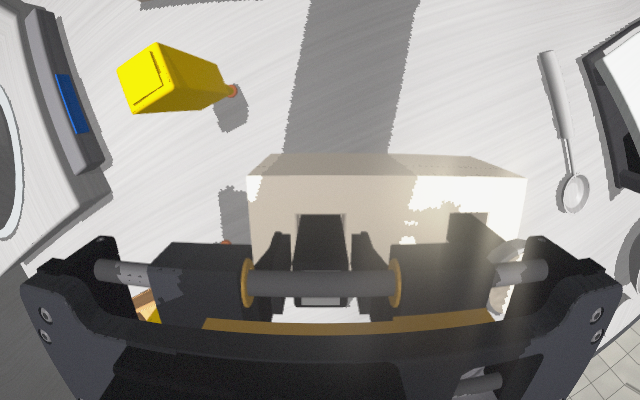

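Centred and the fingers are closing evenly on the handle (320,260). I'll finish closing.

Emit:
drive_tool:
  moves: "0 0 0 0 0.9; 0 0 0 0 0.9; 0 0 0 0 0.9; 0 0 0 0 0.9"
  newtons: 20

```text
time: 5.03
ee_pos: [0.45, -0.2685, 0.1239]
eef_rot: [0.152, 0.691, -0.152, 0.691]
ft_force: [0.8, 0.4, 0.1]
width: 0.0258
```

Emit:
drive_tool:
  moves: "0 0 0.005 0 0.9; 0 0 0.01 0 0.9; 0 0 0.016 0 0.9; 0 0 0.016 0 0.9; 0 0 0.016 0 0.9; 0 0 0 0 0.9; 0 0 0 0 0.9"

```text
time: 5.9
ee_pos: [0.4499, -0.2683, 0.1866]
eef_rot: [0.152, 0.691, -0.152, 0.69]
ft_force: [0.4, 0.8, -0.4]
width: 0.0263
```

```bash
python3 st.py 4 wrist side;python3 - <<'E'
from h import *
c=np.load("pics/side_4.npy",allow_pickle=True).item()
crop(c,265,170,385,310,4,"pics/sc4.png")
E
```

```text
t 5.9 p [ 0.4499 -0.2683  0.1866] yaw y 65.15 x [-3.e-04  4.e-04 -1.e+00] F [ 0.37  0.79 -0.41] w 0.0263 q [-0.23   0.159  0.754  1.824 -0.117  1.203  1.697]
```

View pics/wrist_4.png

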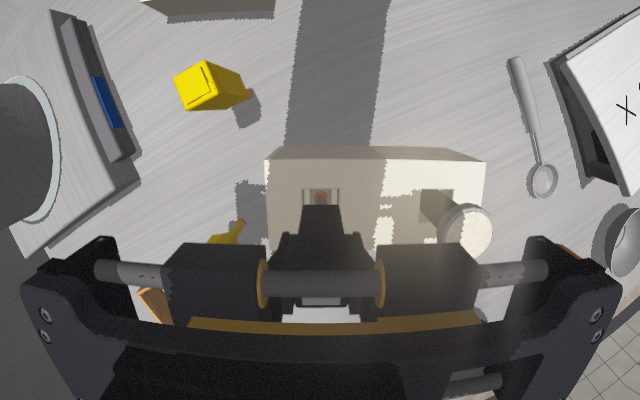

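View pics/sc4.png

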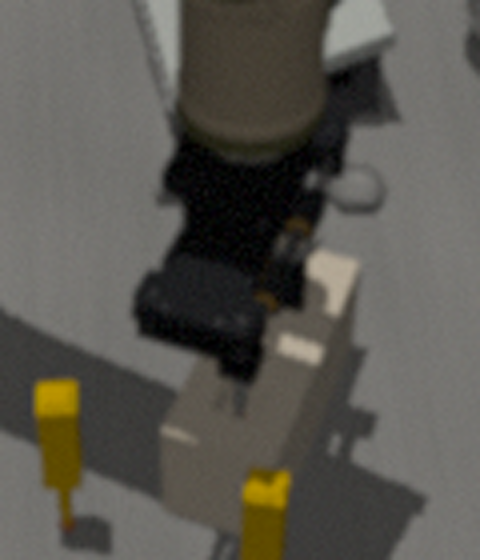

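Emit:
drive_tool:
  moves: "0 0 0 0 0.9; -0.0036 0.0017 0 0 0.9; -0.0036 0.0017 0 0 0.9; -0.0036 0.0017 0 0 0.9; -0.0036 0.0017 0 0 0.9; -0.0036 0.0017 0 0 0.9; -0.0036 0.0017 0 0 0.9; 0 0 0 0 0.9"
  newtons: 10

```text
time: 7.0
ee_pos: [0.4282, -0.2581, 0.1869]
eef_rot: [0.152, 0.691, -0.152, 0.691]
ft_force: [0.5, 0.0, -1.3]
width: 0.0261
```

```bash
python3 st.py 5 wrist
```

```text
t 7.0 p [ 0.4282 -0.2581  0.1869] yaw y 65.14 x [ 1.e-04  6.e-04 -1.e+00] F [ 0.45  0.02 -1.31] w 0.0261 q [-0.254  0.087  0.751  1.881 -0.064  1.198  1.655]
```

View pics/wrist_5.png

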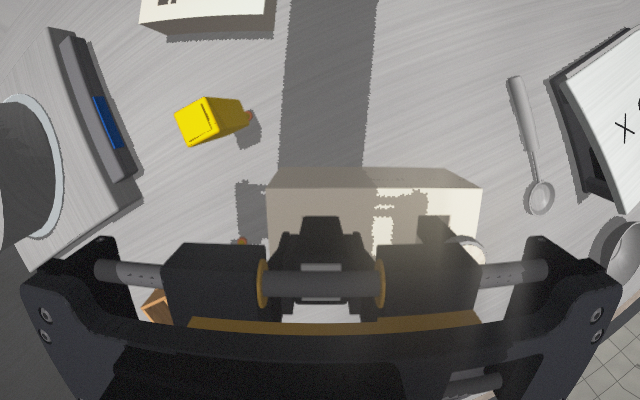

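Emit:
drive_tool:
  moves: "-0.0036 0.0017 0 0 0.9; -0.0036 0.0017 0 0 0.9; -0.0036 0.0017 0 0 0.9; -0.0036 0.0017 0 0 0.9; -0.0028 0.0013 0 0 0.9; 0 0 0 0 0.9; 0 0 0 0 0.9"
  newtons: 10

```text
time: 7.92
ee_pos: [0.4111, -0.2501, 0.1868]
eef_rot: [0.152, 0.691, -0.152, 0.69]
ft_force: [0.8, 0.3, -0.6]
width: 0.0258
```

Emit:
drive_tool:
  moves: "0 0 0 0 0.9; 0 0 0 0 0.9; 0.0045 -0.002 0.015 0 0.9; 0.004 -0.002 0.03 0 0.9; 0 0 0.03 0 0.9; 0 0 0 0 0.9; 0 0 0 0 0.9"
  newtons: 30

```text
time: 8.8
ee_pos: [0.4197, -0.2542, 0.2618]
eef_rot: [0.152, 0.691, -0.152, 0.69]
ft_force: [-0.6, 0.4, -1.7]
width: 0.0257
```

```bash
python3 st.py 6 wrist side top;python3 - <<'E'
from h import *
c=np.load("pics/side_6.npy",allow_pickle=True).item()
crop(c,265,170,385,310,4,"pics/sc6.png")
E
```

```text
t 8.8 p [ 0.4197 -0.2542  0.2618] yaw y 65.14 x [-2.e-04  3.e-04 -1.e+00] F [-0.61  0.41 -1.74] w 0.0257 q [-0.28  -0.014  0.736  1.795  0.01   1.357  1.591]
```

View pics/wrist_6.png

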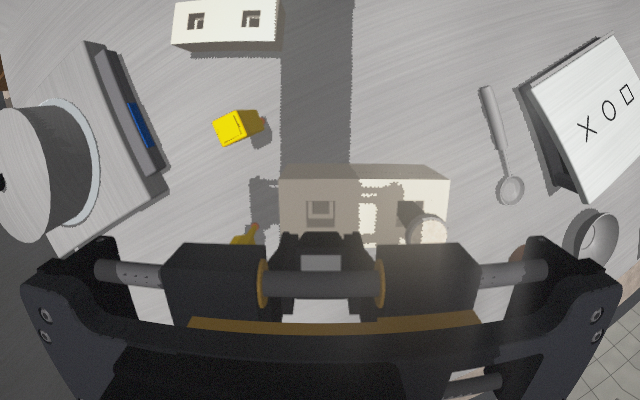

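View pics/sc6.png

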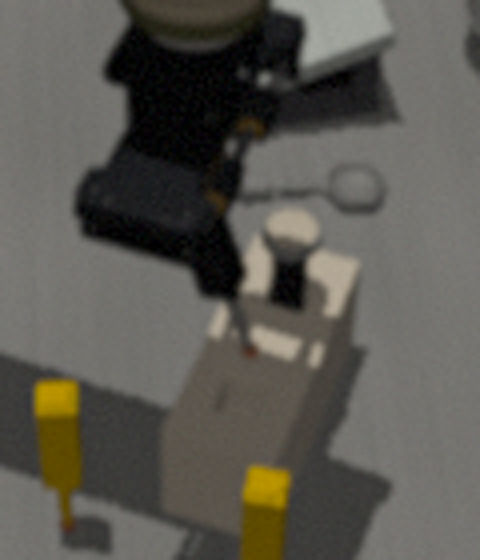

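Emit:
drive_tool:
  moves: "0 0 0.024 0 0.9; 0 0.01 0.024 0 0.9; 0.0026 0.0434 0 3.29 0.9; 0.0026 0.0434 0 3.29 0.9; 0.0026 0.0434 0 3.29 0.9; 0.0026 0.0434 0 3.29 0.9; 0.0026 0.0434 0 3.29 0.9; 0.0026 0.0434 0 3.29 0.9; 0.0026 0.0434 0 3.29 0.9; 0.0026 0.0434 0 3.29 0.9; 0.0026 0.0434 0 3.29 0.9; 0.0026 0.0434 0 3.29 0.9; 0 0 -0.04 0 0.9; 0 0 -0.03 0 0.9; 0 0 -0.018 0 0.9; 0 0 0 0 0.9; 0 0 0 0 0.9"
  newtons: 30

```text
time: 11.08
ee_pos: [0.446, 0.1899, 0.2225]
eef_rot: [-0.049, 0.705, 0.05, 0.706]
ft_force: [-0.4, -0.0, -0.5]
width: 0.0258
```

```bash
python3 st.py 7 wrist side top;python3 - <<'E'
from h import *
c=np.load("pics/side_7.npy",allow_pickle=True).item()
crop(c,260,80,380,210,5,"pics/sc7.png")
c=np.load("pics/top_7.npy",allow_pickle=True).item()
crop(c,190,120,340,240,5,"pics/tc7.png")
E
```

```text
t 11.075 p [0.446  0.1899 0.2225] yaw y 98.03 x [ 5.e-04  4.e-04 -1.e+00] F [-0.39 -0.03 -0.46] w 0.0258 q [-0.704  0.022  0.211  1.847 -0.005  1.273  1.22 ]
```

View pics/wrist_7.png

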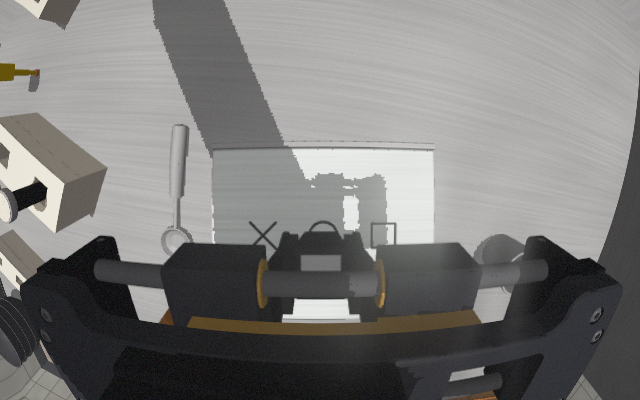

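View pics/sc7.png

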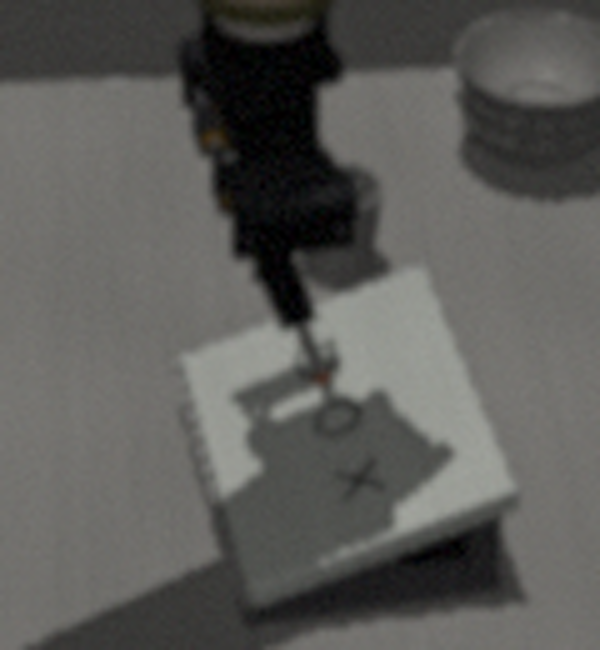

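View pics/tc7.png

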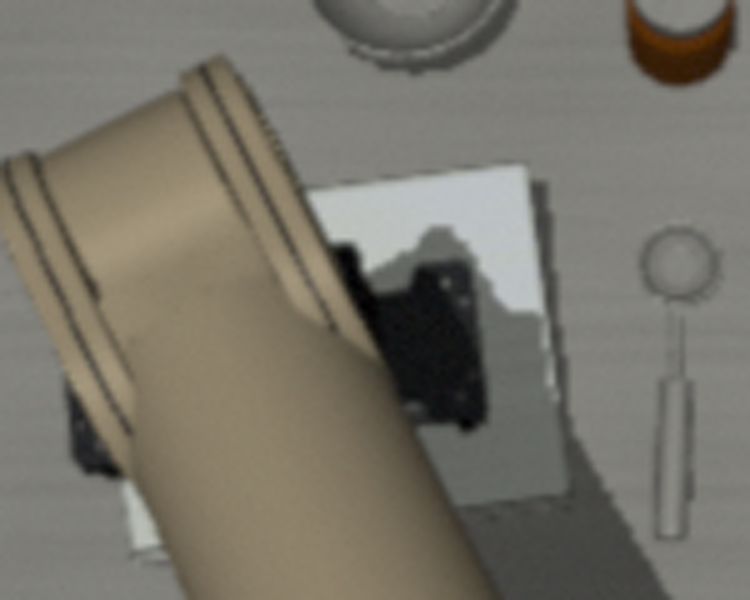

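```bash
python3 - <<'E'
from h import *
c=np.load("pics/side_7.npy",allow_pickle=True).item()
c=dict(c); im=c["color"].astype(float); c["color"]=np.clip((im-10)*1.8,0,255).astype(np.uint8)
crop(c,305,125,345,170,14,"pics/sc7b.png")
E
```

```text
(no output)
```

View pics/sc7b.png

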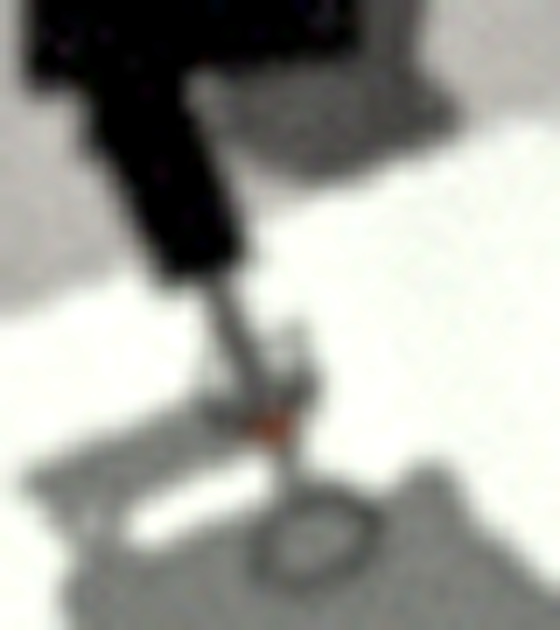

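```bash
cat > ov.py <<'E'
from h import *
def frame(tcp,yaw,th):
    j=np.array([np.cos(yaw),np.sin(yaw),0]); xf=np.array([np.sin(yaw),-np.cos(yaw),0]) # plate +x when yaw=98
    z=np.cos(th)*np.array([0,0,1])-np.sin(th)*xf; x=np.cross(j,z); return x,j,z
def model(tcp,yaw,th,h,l=0,tip=0):
    x,j,z=frame(tcp,yaw,th); g=tcp+np.array([0,0,.008]); o=g-h*z-l*x
    box=[o+sx*.013*x+sy*.013*j+hz*z for hz in(0,.09) for sx,sy in((1,1),(1,-1),(-1,-1),(-1,1))]
    cyl=lambda r,a,b:[o+r*(np.cos(t)*x+np.sin(t)*j)+q*z for q in(a,b) for t in np.linspace(0,6.283,24)]
    return dict(box=box,stem=cyl(.005,-.04,0),rod=cyl(.003,-.056,-.04),foot=cyl(.006,-.061+tip,-.056+tip)),o-(.061-tip)*z,o,z
def draw(c,win,k,M,name,dx=0,dy=0):
    u0,v0,u1,v1=win; im=np.clip((c["color"].astype(float)-10)*1.8,0,255).astype(np.uint8)
    im=cv2.resize(im[v0:v1,u0:u1,::-1],None,fx=k,fy=k,interpolation=cv2.INTER_CUBIC)
    for n,col in(("box",(0,255,255)),("stem",(0,255,0)),("foot",(255,0,0))):
        p=np.array([proj(c,q) for q in M[0][n]]); p=((p-[u0,v0]+.5)*k-.5+np.array([dx,dy])*k)
        hl=cv2.convexHull(p.astype(np.float32)); cv2.polylines(im,[np.round(hl).astype(int)],True,col,1)
    cv2.imwrite(name,im)
E
python3 - <<'E'
from ov import *
c=np.load("pics/side_7.npy",allow_pickle=True).item()
tcp=np.array([.446,.1899,.2225]); yaw=np.radians(98.03)
P=lambda x,y:(305+(x+.5)/14-.5,125+(y+.5)/14-.5)
j=np.array([np.cos(yaw),np.sin(yaw),0]);xf=np.array([np.sin(yaw),-np.cos(yaw),0]);g=tcp+[0,0,.008]
for nm,x,y in(("foot",271,432),("stemtop",216,283),("stemlow",256,385)):
    o,d=ray(c,*P(x,y)); p=o+d*((g-o)@j)/(d@j); q=p-g; print(nm,p.round(4),"along xf",(q@xf).round(4),"z",q[2].round(4),"ang",np.degrees(np.arctan2(q@xf,-q[2])).round(2))
ims=[]
for th in(16,18,20):
    draw(c,(305,125,345,170),9,model(tcp,yaw,np.radians(th),.067),f"pics/o{th}.png"); ims.append(cv2.imread(f"pics/o{th}.png"))
im=np.hstack(ims);im=im[:,:];cv2.imwrite("pics/o.png",cv2.resize(im,None,fx=.74,fy=.74))
E
```

```text
foot [0.4851 0.1954 0.1072] along xf 0.0394 z -0.1233 ang 17.75
stemtop [0.4709 0.1934 0.1551] along xf 0.0251 z -0.0754 ang 18.44
stemlow [0.4811 0.1949 0.1225] along xf 0.0354 z -0.108 ang 18.17
```

View pics/o18.png

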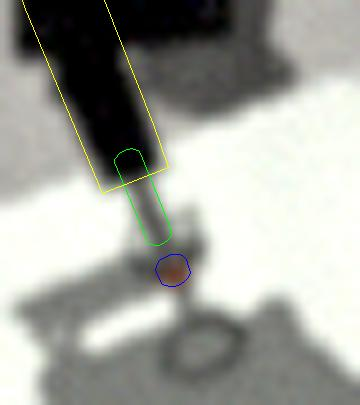

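View pics/o.png

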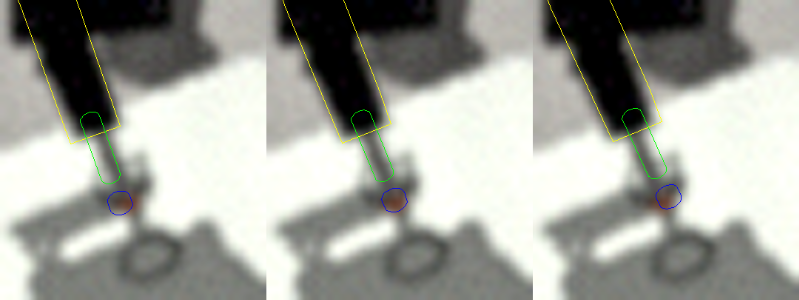

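Emit:
drive_tool:
  moves: "0.0031 0.0005 -0.0095 0 0.9; 0.0031 0.0005 -0.0095 0 0.9; 0.0025 0.0005 -0.0076 0 0.9; 0.0008 0 -0.0024 0 0.9; 0 0 0 0 0.9; 0 0 0 0 0.9"
  newtons: 30

```text
time: 11.98
ee_pos: [0.4553, 0.1914, 0.1931]
eef_rot: [-0.049, 0.705, 0.05, 0.705]
ft_force: [-0.3, 0.7, -0.7]
width: 0.0256
```

```bash
python3 st.py 8 wrist side; python3 - <<'E'
from h import *
c=np.load("pics/side_8.npy",allow_pickle=True).item()
c=dict(c); im=c["color"].astype(float); c["color"]=np.clip((im-10)*1.8,0,255).astype(np.uint8)
crop(c,305,125,345,170,14,"pics/sc8b.png")
E
```

```text
t 11.975 p [0.4553 0.1914 0.1931] yaw y 98.04 x [ 2.e-04  3.e-04 -1.e+00] F [-0.31  0.71 -0.7 ] w 0.0256 q [-0.698  0.065  0.217  1.866 -0.015  1.211  1.235]
```

View pics/sc8b.png

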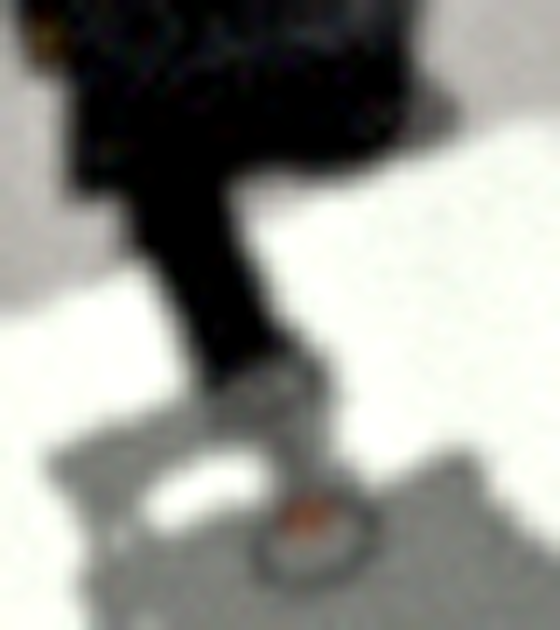

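View pics/wrist_8.png

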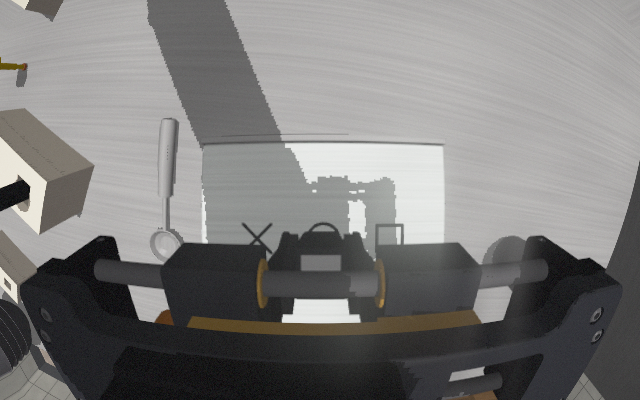

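```bash
cat > fm.py <<'E'
import sys
from ov import *
n=sys.argv[1]; fx,fy,rx,ry=map(float,sys.argv[2:6]); tcp=np.array(list(map(float,sys.argv[6:9]))); yaw=np.radians(98.04)
c=np.load(f"pics/side_{n}.npy",allow_pickle=True).item()
P=lambda x,y:(305+(x+.5)/14-.5,125+(y+.5)/14-.5)
j=np.array([np.cos(yaw),np.sin(yaw),0]);xf=np.array([np.sin(yaw),-np.cos(yaw),0]);g=tcp+[0,0,.008]
nn=np.cos(.314)*np.array([0,0,1])-np.sin(.314)*xf; tt=np.cross(j,nn)
o,d=ray(c,*P(fx,fy)); p=o+d*((g-o)@j)/(d@j); F=p-.0025*nn
S=onz(c,*P(rx,ry),.07)
print("foot under",F.round(4),"rel g: xf",((p-g)@xf).round(4),"z",(p-g)[2].round(4),"spot",S.round(4)); v=F-S
print("gap normal",(v@nn).round(4),"up-slope",(v@tt).round(4),"lateral y",(v@j).round(4))
M=model(tcp,yaw,np.radians(18),.067); v=M[1]-S; print("model: gap",(v@nn).round(4),(v@tt).round(4),(v@j).round(4))
E
python3 fm.py 8 306 516 318 537 .4553 .1914 .1931
```

```text
foot under [0.4951 0.197  0.0765] rel g: xf 0.0395 z -0.1222 spot [0.4977 0.1992 0.07  ]
gap normal 0.0071 up-slope -0.0007 lateral y -0.0018
model: gap 0.01 -0.0005 -0.0018
```

```bash
python3 - <<'E'
from ov import *
c=np.load("pics/wrist_8.npy",allow_pickle=True).item()
a=onz(c,257.5,237.5,.07,True); b=onz(c,389.5,236.5,.07,True); print(a,b,(a+b)/2,np.linalg.norm(a-b))
crop(c,225,200,425,270,4,"pics/w8c.png")
E
```

```text
[0.50611456 0.13743855 0.07      ] [0.48711295 0.265244   0.07      ] [0.49661375 0.20134128 0.07      ] 0.12921026961844048
```

View pics/w8c.png

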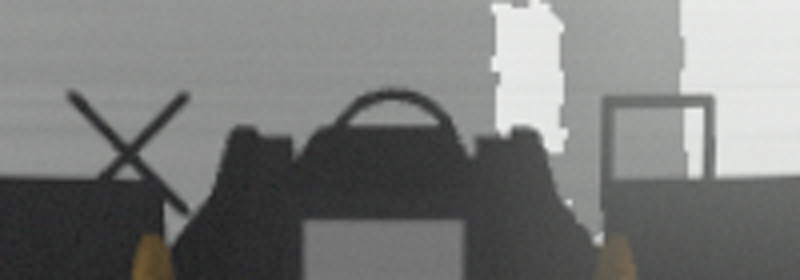

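Emit:
drive_tool:
  moves: "-0.0002 0.0017 0 0 0.9; 0 0 0 0 0.9"
  newtons: 30

```text
time: 12.32
ee_pos: [0.455, 0.1932, 0.1929]
eef_rot: [-0.05, 0.705, 0.05, 0.705]
ft_force: [0.6, 0.0, -2.1]
width: 0.0259
```

```bash
cat > fa.py <<'E'
from bench import r,cams
import numpy as np
n=np.array([-.306,-.0433,.951]); F=[];T=[];p=[]
for i in range(12):
    s=r.read_state(); F.append(s["ft_force"]);T.append(s["torque"]);p.append(s["ee_pos"]); cams.camera("side")
F=np.array(F); print("t",s["time"],"F",F.mean(0).round(2),"sd",F.std(0).round(2),"Fn",(F@n).mean().round(2),"T",np.mean(T,0).round(3),"p",np.mean(p,0).round(4))
E
python3 fa.py
```

```text
t 12.875 F [ 0.07 -0.13 -1.09] sd [0.67 0.42 0.38] Fn -1.05 T [0.038 0.031 0.006] p [0.455  0.193  0.1929]
```

Emit:
drive_tool:
  moves: "0.0012 0.0002 -0.0038 0 0.9; 0.0012 0.0002 -0.0038 0 0.9; 0 0 0 0 0.9; 0 0 0 0 0.9"
  newtons: 30

```text
time: 13.42
ee_pos: [0.4575, 0.1934, 0.1853]
eef_rot: [-0.05, 0.705, 0.05, 0.705]
ft_force: [0.4, -0.1, -1.0]
width: 0.0257
```

```bash
python3 fa.py; python3 st.py 9 side;  python3 - <<'E'
from h import *
c=np.load("pics/side_9.npy",allow_pickle=True).item()
c=dict(c); im=c["color"].astype(float); c["color"]=np.clip((im-10)*1.8,0,255).astype(np.uint8)
crop(c,305,125,345,170,14,"pics/sc9b.png")
E
```

```text
t 13.975 F [ 0.09  0.12 -1.14] sd [0.47 0.4  0.38] Fn -1.12 T [ 0.041  0.018 -0.002] p [0.4575 0.1934 0.1853]
t 14.025 p [0.4574 0.1934 0.1853] yaw y 98.04 x [-0.e+00  1.e-04 -1.e+00] F [ 0.28  0.13 -0.95] w 0.0258 q [-0.698  0.079  0.217  1.869 -0.018  1.195  1.236]
```

View pics/sc9b.png

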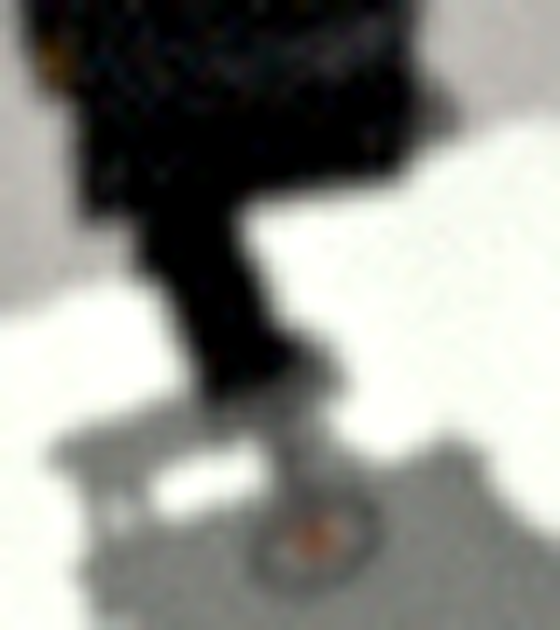

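```bash
python3 fm.py 9 317 535 317 537 .4575 .1934 .1853
```

```text
foot under [0.4982 0.1992 0.0685] rel g: xf 0.0404 z -0.1225 spot [0.4975 0.1993 0.07  ]
gap normal -0.0017 up-slope 0.0002 lateral y -0.0002
model: gap 0.0018 -0.0003 -0.0002
```

Emit:
drive_tool:
  moves: "0.0006 0.0001 -0.0019 0 0.9; 0 0 0 0 0.9"
  newtons: 30

```text
time: 14.32
ee_pos: [0.4581, 0.1935, 0.1834]
eef_rot: [-0.05, 0.705, 0.05, 0.705]
ft_force: [0.1, 0.4, -0.1]
width: 0.0256
```

```bash
python3 fa.py
```

```text
t 14.875 F [-0.02  0.33  0.09] sd [0.46 0.44 0.28] Fn 0.08 T [ 0.097 -0.033 -0.002] p [0.4581 0.1935 0.1834]
```

Emit:
drive_tool:
  moves: "0.0006 0.0001 -0.0019 0 0.9; 0.0006 0.0001 -0.0019 0 0.9; 0 0 0 0 0.9"
  newtons: 30

```text
time: 15.3
ee_pos: [0.4594, 0.1937, 0.1795]
eef_rot: [-0.05, 0.705, 0.05, 0.705]
ft_force: [-0.0, 0.5, 1.1]
width: 0.0257
```

```bash
python3 fa.py
```

```text
t 15.85 F [0.03 0.32 1.55] sd [0.35 0.35 0.38] Fn 1.45 T [ 0.108 -0.049 -0.001] p [0.4593 0.1937 0.1796]
```

Emit:
drive_tool:
  moves: "0.0006 0.0001 -0.0018 0 0.9; 0 0 0 0 0.9; 0 0 0 0 0.9"
  newtons: 30

```text
time: 16.27
ee_pos: [0.4599, 0.1938, 0.1778]
eef_rot: [-0.05, 0.705, 0.05, 0.705]
ft_force: [0.3, -0.3, 2.9]
width: 0.0257
```

```bash
python3 fa.py; python3 st.py 10 side wrist;  python3 - <<'E'
from h import *
c=np.load("pics/side_10.npy",allow_pickle=True).item()
c=dict(c); im=c["color"].astype(float); c["color"]=np.clip((im-10)*1.8,0,255).astype(np.uint8)
crop(c,305,125,345,170,14,"pics/sc10b.png")
from ov import *
tcp=np.array([.4599,.1938,.1778]);yaw=np.radians(98.04)
for th in(16,18,20): draw(np.load("pics/side_10.npy",allow_pickle=True).item(),(305,125,345,170),9,model(tcp,yaw,np.radians(th),.067,tip=.007),f"pics/o{th}.png")
im=np.hstack([cv2.imread(f"pics/o{t}.png") for t in(16,18,20)]);cv2.imwrite("pics/o_10.png",cv2.resize(im,None,fx=.74,fy=.74))
E
```

```text
t 16.825 F [-0.08  0.01  2.  ] sd [0.55 0.38 0.59] Fn 1.93 T [ 0.084 -0.048  0.016] p [0.4599 0.1938 0.1778]
t 16.875 p [0.4598 0.1938 0.1778] yaw y 98.04 x [ 0.e+00  1.e-04 -1.e+00] F [0.37 0.52 1.45] w 0.0258 q [-0.696  0.091  0.218  1.873 -0.021  1.18   1.24 ]
```

View pics/sc10b.png

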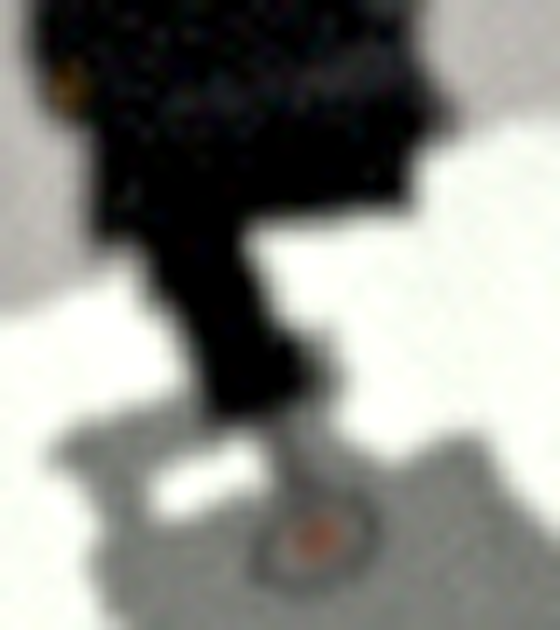

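View pics/o_10.png

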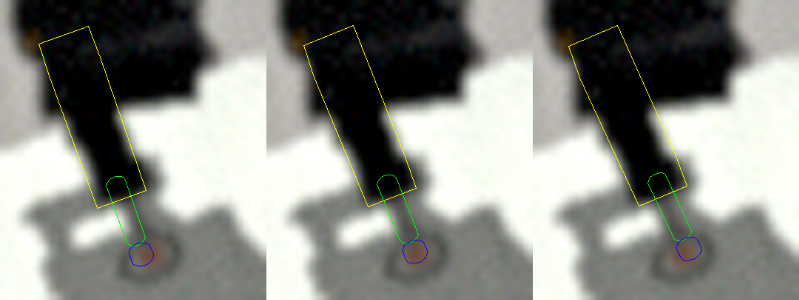

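View pics/side_10.png

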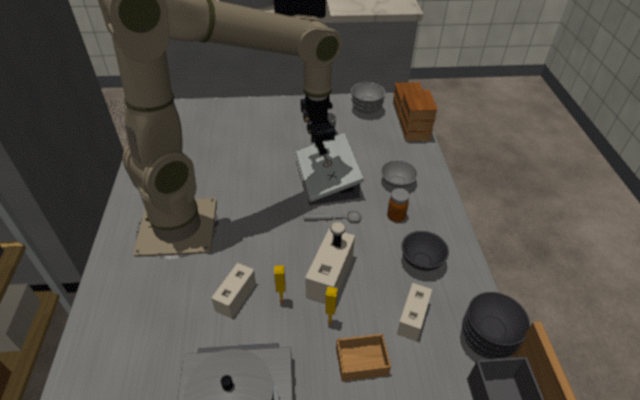

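```bash
python3 -c "
from bench import r,ticket
s=r.read_state();print(s['time'],abs(s['joint_vel']).max());print(ticket.close_job())"
```

```text
16.975 0.0020800956143337953
the job is handed in; nothing more can be done
None
```

I lifted the square-handled black probe out of the large block and set its foot on the ring on the sloping plate. It was held there gripped at 30 N, pressed and still when I handed the job in at about 17.0 s.

The moves cannot tilt the hand. I tilted the probe about 18° in a light 10 N grip by drawing its stem against the pocket rim. Then I firmed the grip, turned the hand to the plate's heading and came down along the face normal.

Last checks:
- **Position:** the foot sat at the centre of the ring in the side view. Just before contact it measured within about 0.5 mm of the ring's centre.
- **Tilt:** 17.8 to 18.4° from the side picture before contact. At the end the 18° model overlay still looked the best fit. This is good to about ±1°.
- **Press:** averaged force along the normal rose by about 3.0 N from the no-contact reading. That is about 7 mm of the 14 mm travel.
- **Stillness and the rest:** joint speeds were at most 0.002 rad/s, and the bystanders looked unmoved in the final side picture.

Two checks disagreed slightly:
- **Gap before contact:** the estimates differed by about 3 mm, −1.7 mm from the picture against +1.8 mm from the model. I used force to find contact.
- **Ring's sideways position:** the cameras differed by up to 4 mm in y, 0.1972 to 0.2013. I went with the side and wrist views relative to the hand, which agreed within about 0.5 mm.

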